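# Release the ratchet and clamp the part for measuring

## Task

On the inspection fixture the clamp arm is propped up by a ratchet. Press the pawl's thumb pad fully down so that the pawl swings clear of the teeth and stays there, then push the arm down by its ball knob, past the teeth, until its rubber foot rests on the metal plate in the nest, and take the hand away. Only touch and push: lift nothing, do not force the arm against the engaged pawl, and leave the plate and the things standing about where they are.

Things in the scene. Friction and masses are not known exactly. Their poses are not given: they have to be found in the camera images.
- fixture: Fixed inspection fixture; its place and yaw differ every time. Dark steel base plate 110 x 310 x 12 mm (x, y, z), origin at the centre of its underside, z up. The mechanism lies in its plane x = 0: thumb pad near y = -143 mm, arm hinge y = -30, plate's nest y = +80; the arm points to +y. Two aluminium cheeks (outer faces x = +-16 mm, y -102 to -10, tops 95 mm above the bench) carry the pivots.
- hinge (a point): Centre of the clamp arm's hinge, between the cheeks, 85 mm above the bench, at fixture (0, -30) mm; the hinge axis is the fixture's x axis. Behind the hinge the arm carries a toothed sector, 46 mm radius over the 5 mm thick teeth.
- clamp (a joint): Angle of the clamp arm, rad, growing as it goes down. About 0 at the start (-0.03 to 0.04): the 16 mm thick bar stands 0.85 rad above level. At 0.85 it is level and the foot rests on the plate, which stops it. Pawl engaged: a tooth meets its nose within 0.15 rad and blocks the arm. Pawl free: the hinge is stiff, the arm stays where left, and 3 to 8 N straight down on the knob moves it.
- clamp_knob (a point): Centre of the black ball knob (36 mm diameter) at the arm's end, 155 mm from the hinge axis; it swings on that radius in the vertical plane of the fixture's y axis, from about 202 mm above the bench at the start down to 85 mm when the arm is home (knob top 103 mm).
- clamp_foot (a point): Centre of the underside of the rubber foot (18 mm diameter) on the spindle below the arm; it ends on the plate's top, 30 mm above the bench.
- pawl (a joint): Angle of the ratchet pawl, rad: 0 = engaged in the teeth (starts 0 to 0.03), 0.34 = fully pressed, at its stop. Above about 0.25 its nose is clear of the teeth. No spring: it is stiff and stays where it is left; 3 to 6 N on the pad moves it.
- pawl_pad (a point): Centre of the upper face of the pawl's ribbed thumb pad: dark steel, 26 x 28 x 8 mm, 55 mm from the pawl's pivot (fixture y = -89 mm, 80 mm above the bench), on its -y side. About 95 mm above the bench at the start, its face rising 0.17 rad towards the free end; pressed, it goes down 18 mm, almost straight, to its stop, then sloping 0.17 rad the other way. Free space beneath.
- workpiece: Loose aluminium plate 50 x 70 x 18 mm (fixture x, y, z) with four 8 mm holes near its corners, lying on the base in a nest of four low steel rails at fixture (0, 80) mm; origin at the centre of its underside, 12 mm above the bench. It must stay in the nest.
- cup: Loose white porcelain cup, 52 mm across, 45 mm high, standing on the bench; origin at the centre of its underside. Leave alone.
- ring_gauge: Loose steel ring gauge, 60 mm across, 20 mm high, 32 mm bore, on the bench; origin at the centre of its underside. Leave alone.
- pin_gauge: Loose steel pin gauge, 18 mm diameter with a 24 mm wide head, 50 mm high, standing on the bench; origin at the centre of its underside. Leave alone.
Things that resemble listed ones, but are neither listed nor needed, are in the scene too. What is shaped like the workpiece but blue is not meant.

How it is judged:
By the outcome, as a careful person would: the job done as asked, in the order asked, and still so for the second after the job is handed in, with the robot touching nothing.
It also fails if it takes over 42 s, if anything falls off the work surface, if the arm or the gripper's body presses on something with over 40 N, if the wrist force passes 120 N, or if a joint passes its speed limit or range.

## Robot

A 6-joint arm with a two-finger parallel gripper is mounted at the origin on the work surface. World frame = base frame: x ahead of the robot, y to its left, z up, the work surface at z = 0. Lengths are in m, angles in rad, forces in N, time in s.
With the tool pointing down it reaches from about 0.375 to 0.975 m from the base axis. Payload 3.8 kg.
Tool frame: the origin (TCP) lies between the finger pads; the fingertips stand 22 mm ahead of it and the grasp point (between the pads) lies 3 mm ahead of it; z points along the fingers, y is the direction in which the jaws open and shut (so a half turn about z gives the same grasp; the last joint's range is limited). The gripper opens to 85 mm and grips with 20 to 120 N. Pads are 22 mm wide; open, the fingers measure 114 mm over their backs; the gripper's body (76 mm by 85 mm) begins 54 mm behind the grasp point. The pads swing forward as they close: fully open they stand 13 mm farther back than shut.
Start: joints at [1.294, 0.264, 1.604, -0, 1.274, -0.037], TCP at [0.16, 0.656, 0.253] pointing down, gripper open.
Joint ranges: [-2.63, 2.63], [-0.94, 2.18], [0.31, 2.57], [-1.31, 4.45], [0, 2.66], [-2.55, 2.55]. Speed limits (rad/s): [2.57, 2.57, 3.14, 3.14, 3.14, 3.14].

## Interface

Orientations are given as a rotation vector (axis times angle).
In Python, from workcell import * gives the robot as it stands.
- The arm moves only by the tool step_arm, never from a script. Its argument "motion" is a list that holds one entry, the list of rows, each a list of 7 numbers: the finger opening in m, from 0 to 0.0854, then the shift along the world's x, y, z in m, then the turn, a rotation vector about the world's x, y, z in degrees. A call has exactly 8 rows; each row is the pose to reach, as a shift and turn from the pose measured when the call began; what a row does not reach only later rows make up. A row lasts 1/8 s, in which the tool goes at most 62.5 mm and 10.7 degrees, less where a joint would pass 70% of its speed; a pose out of reach is approached as far as the arm can. A call with a gripper value outside its range is refused whole. The fingers move at their own pace and stop on an object; "newtons" is the grip in N (left out, the last holds). Time passes only in rows, so rows that repeat a pose let the fingers close, or fill a call up. It gives the time, the measured TCP pose, the force and the opening at its end, in the units of the state.
- read_state(): the state, without advancing time (a new reading comes with each control period).
- read_camera(name): name is "side" or "top"; returns (picture, depth): 384x512x3 uint8, blue, green, red; 384x512 float32, m along the optical axis (not along the pixel's ray), 0 where there is no reading.
- get_calibration(name): a dict with "K" (3x3 intrinsics, pixels), "world_from_camera" (4x4, takes a point from camera to world coordinates). Camera axes: x right, y down, z forward; pixel columns grow to the right and rows downward; lengths in m; the calibration is good to about 2 mm. A picture is of the moment at which its call begins. get_calibration takes no time and is no camera call.
- finish_job(): hands the job in, once; it reports no verdict.
Trained networks look in the newest picture that a camera, given by its name, has taken for a name from the list of things; names that differ only in an ending like _2 or _b are one class to them, and where a whole thing is asked for, a point or a joint stands for the part that bears it (a point fixed in the world has none). Each returns a list of dicts, best first, with "score" (0 to 1); they miss things now and then, are a little off and sometimes report something else, mostly with a low value. They report only what shows in the picture. A call takes as long as a camera call. They do not tell look-alikes from the thing itself.
- spot_in(camera, thing): "xyz" ([x, y, z] in m, in the coordinates of the camera as it stood for that picture, good to about 4 mm: the middle of the surface that is visible of it).
- regions_of(camera, thing): "region" (384x512 bool, what is visible of it).
The state is a dict: "time": time; "q": joint angles; "joint_vel": joint speeds; "joint_torque": joint torques, N m; "tool_pos": TCP position; "tcp_rot": TCP orientation; "wrist_force": force on the tool from outside, world axes, zero at the start; "torque": the same for the moment, N m; "width": opening from 0.0 (shut) to 1.0 (fully open).
Only numpy, scipy, OpenCV 4.12 (cv2) and the standard library are available. Lean on these libraries where they do the work, as an engineer would, in place of code of your own. Each camera call takes 0.05 s, during which the arm holds its last target. There are 200 camera calls.

## Working session

There is one attempt and no reset: what is moved stays moved. The work goes in short steps, Python scripts to look and compute and a tool call to move; the robot and the scene stay as the last step left them, time stands still between calls to the robot, and variables do not carry over. Pictures are saved under pics/ and viewed, on a budget of 10 in all, crops included, one or two more only if the job needs it, and the job is handed in when it is done.

Besides the shell and the picture viewer there is one more tool, called after "Call:" as name(argument=value, ...) on one line, values as JSON. step_arm: Moves the arm, as the interface text tells. Its arguments: {"type":"object","properties":{"motion":{"type":"array"},"newtons":{"type":"number"}},"required":["motion"]}

```bash
mkdir -p pics
cat > h.py <<'E'
from workcell import *
import numpy as np, cv2
def w(cam,p):
    T=get_calibration(cam)["world_from_camera"]; return (np.array(T)@np.r_[p,1])[:3]
def cloud(cam,d):
    K=np.array(get_calibration(cam)["K"]);T=np.array(get_calibration(cam)["world_from_camera"])
    v,u=np.mgrid[:384,:512]
    P=np.stack([(u-K[0,2])/K[0,0]*d,(v-K[1,2])/K[1,1]*d,d],-1)
    return P@T[:3,:3].T+T[:3,3]
def px(cam,p):
    K=np.array(get_calibration(cam)["K"]);T=np.linalg.inv(np.array(get_calibration(cam)["world_from_camera"]))
    c=K@(T@np.r_[p,1])[:3]; return c[:2]/c[2]
E
python3 - <<'E'
from h import *
np.set_printoptions(precision=3,suppress=True)
ims=[]
for c in ("side","top"):
    im,d=read_camera(c); cv2.imwrite(f"pics/{c}0.png",im); np.save(f"{c}0.npy",d)
    print(c, np.array(get_calibration(c)["world_from_camera"]))
    for t in ("fixture","hinge","clamp_knob","clamp_foot","pawl_pad","workpiece","cup","ring_gauge","pin_gauge"):
        for r in spot_in(c,t)[:3]:
            p=w(c,r["xyz"]); print(t,round(r["score"],2),p,px(c,p).round())
s=read_state();print(s)
E
```

```text
side [[-0.942 -0.212  0.26   0.384]
 [-0.335  0.555 -0.762  0.587]
 [ 0.017 -0.805 -0.593  0.539]
 [ 0.     0.     0.     1.   ]]
fixture 0.68 [0.56  0.107 0.011] [245. 255.]
fixture 0.42 [0.54  0.135 0.204] [252. 180.]
hinge 0.67 [0.56  0.103 0.012] [245. 254.]
hinge 0.31 [0.539 0.135 0.196] [252. 185.]
clamp_knob 0.57 [0.539 0.135 0.193] [252. 186.]
clamp_foot 0.62 [0.545 0.142 0.194] [247. 187.]
pawl_pad 0.63 [ 0.628 -0.053  0.095] [241. 166.]
workpiece 0.63 [0.536 0.147 0.031] [249. 267.]
workpiece 0.55 [0.518 0.313 0.016] [222. 360.]
cup 0.96 [0.451 0.045 0.033] [311. 239.]
ring_gauge 0.89 [0.698 0.053 0.019] [190. 217.]
ring_gauge 0.38 [0.54  0.141 0.194] [250. 188.]
pin_gauge 0.6 [0.651 0.2   0.043] [174. 266.]
top [[ 0.024 -0.999  0.038  0.53 ]
 [-1.    -0.024 -0.018  0.077]
 [ 0.019 -0.038 -0.999  0.912]
 [ 0.     0.     0.     1.   ]]
fixture 0.6 [0.577 0.062 0.007] [253. 186.]
hinge 0.59 [0.579 0.056 0.009] [256. 185.]
clamp_knob 0.68 [0.558 0.109 0.178] [228. 191.]
clamp_foot 0.58 [0.553 0.107 0.178] [230. 194.]
pawl_pad 0.81 [ 0.619 -0.041  0.096] [306. 164.]
workpiece 0.76 [0.521 0.306 0.019] [140. 209.]
workpiece 0.73 [0.531 0.135 0.032] [219. 206.]
workpiece 0.33 [0.657 0.195 0.047] [191. 146.]
cup 0.85 [0.448 0.04  0.008] [262. 245.]
cup 0.32 [ 0.618 -0.045  0.096] [308. 165.]
ring_gauge 0.82 [0.698 0.043 0.018] [263. 131.]
pin_gauge 0.47 [0.656 0.194 0.044] [192. 146.]
{'time': 1.0, 'q': array([ 1.294,  0.264,  1.604, -0.   ,  1.274, -0.037]), 'joint_vel': array([ 0.   , -0.001, -0.   , -0.   ,  0.003, -0.002]), 'joint_torque': array([  0.001, -51.509, -36.773,  -0.   ,   0.001,  -0.   ]), 'tool_pos': array([0.16 , 0.656, 0.253]), 'tcp_rot': array([ 0.376,  3.119, -0.   ]), 'wrist_force': array([ 0.036,  0.401, -0.082]), 'torque': array([ 0.027, -0.014, -0.009]), 'width': 0.9974851347522047}
```

View pics/side0.png

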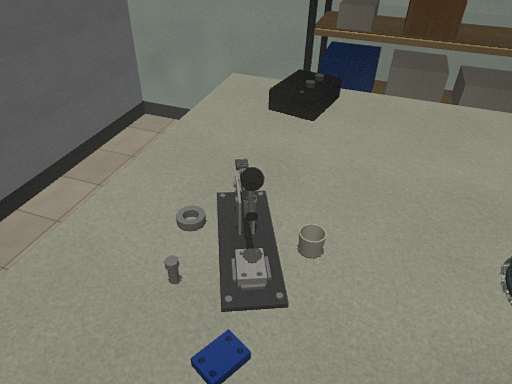

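View pics/top0.png

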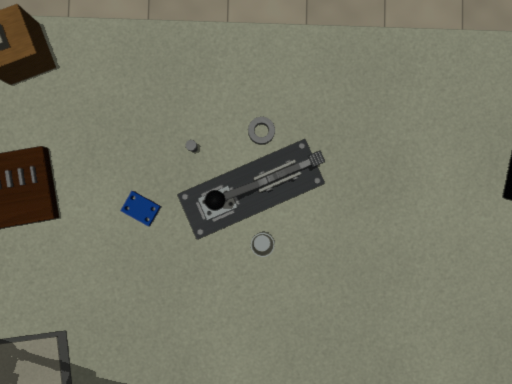

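Side view: knob at (252,180), pad at (241,163), plate in nest at (250,266). Top view: base from (180,195) to (323,183), pad at (317,158), knob at (214,200), blue decoy plate at (140,208).

Look-alikes: for the pad, the cup hit at (308,165) is the pad itself. For the plate, the blue one at (140,208) is not meant. The knob and pad are each unique on the fixture.

Run:
```python
from h import *
np.set_printoptions(precision=4,suppress=True)
im=cv2.imread("pics/top0.png");d=np.load("top0.npy");P=cloud("top",d)
g=im.max(2)
m=((P[...,2]>0.003)&(P[...,2]<0.25)&(d>0)).astype(np.uint8)
m[:,:172]=0; m[:, 335:]=0
n,l,st,_=cv2.connectedComponentsWithStats(m); k=1+np.argmax(st[1:,4]); print(st[k])
print("bench z",np.median(P[300:350,200:400,2]))
b=(l==k)&(P[...,2]<0.02)
pts=P[b][:,:2].astype(np.float32)
(c,sz,a)=cv2.minAreaRect(pts*1000);print("rect",c,sz,a, "z",np.median(P[b][:,2]))
B=cv2.boxPoints((c,sz,a));print(B)
# long axis towards workpiece
e=[B[1]-B[0],B[2]-B[1]];L=max(e,key=np.linalg.norm);L=L/np.linalg.norm(L)
if L@np.array([.53-.62,.135+.041])<0:L=-L
Y=L;X=np.array([Y[1],-Y[0]]);c=np.array(c)/1000
print("Y",Y,"yaw",np.degrees(np.arctan2(X[1],X[0])))
for cam in("top","side"):
    im2=cv2.imread(f"pics/{cam}0.png");dd=np.load(f"{cam}0.npy");Q=cloud(cam,dd)
    f=np.stack([(Q[...,:2]-c)@X,(Q[...,:2]-c)@Y,Q[...,2]],-1)*1000
    pad=(abs(f[...,0])<22)&(f[...,1]<-120)&(f[...,1]>-175)&(f[...,2]>70)
    kn=(abs(f[...,0])<35)&(f[...,1]>50)&(f[...,1]<130)&(f[...,2]>160)
    wp=(abs(f[...,0])<25)&(f[...,1]>45)&(f[...,1]<115)&(f[...,2]>24)&(f[...,2]<36)
    for nme,mm in(("pad",pad),("knob",kn),("wp",wp)):
        if mm.sum(): print(cam,nme,mm.sum(),f[mm].min(0),np.median(f[mm],0),f[mm].max(0))
def W(x,y,z): return np.r_[c+X*x/1000+Y*y/1000,z/1000]
for n_,p in(("pad",(0,-143,95)),("knob0",(0,72,202)),("knobend",(0,125,85)),("hinge",(0,-30,85)),("cup",(0,0,0))): print(n_,W(*p))
s=px("top",W(0,-143,95)).astype(int)
im=cv2.imread("pics/top0.png")
for p in((0,-143,95),(0,72,202),(0,80,30),(55,155,12),(-55,-155,12),(55,-155,12)):
    q=px("top",W(*p));cv2.circle(im,tuple(int(v*8) for v in q),8,(0,0,255),1,shift=3)
a=cv2.resize(im[110:260,160:360],None,fx=4,fy=4,interpolation=2);cv2.imwrite("pics/crop1.png",a)
```

```text
[ 177  139  148  101 7084]
bench z -0.0009544115593376756
rect (575.7708129882812, 60.42822265625) (111.86726379394531, 325.8233947753906) 25.012928009033203 z 0.01119776042129067
[[ 456.2003  184.4108]
 [ 593.9658 -110.8544]
 [ 695.3413  -63.5544]
 [ 557.5758  231.7108]]
Y [-0.4228  0.9062] yaw 25.012924
top pad 183 [ -14.008  -148.0436   86.0271] [  -1.0979 -134.0304   94.4806] [  11.7472 -120.4127   98.9984]
top knob 394 [-18.7138  50.0567 170.854 ] [ -1.6137  75.9686 212.7859] [ 16.7666  96.2319 221.3133]
top wp 255 [-24.9974  52.0159  24.363 ] [-15.1224  75.6914  29.1456] [ 24.6616 114.9327  32.3467]
side pad 122 [ -15.0697 -148.8836   84.6806] [  -0.7447 -132.1292   96.2195] [  10.7635 -120.2747   99.8153]
side knob 506 [-18.728   50.4433 160.0408] [ -1.0181  88.7702 210.3598] [ 15.7457  97.9253 222.5062]
side wp 745 [-24.8302  49.836   24.0299] [-0.4413 85.0179 31.5607] [ 23.5551 114.9376  33.7294]
pad [ 0.6362 -0.0692  0.095 ]
knob0 [0.5453 0.1257 0.202 ]
knobend [0.5229 0.1737 0.085 ]
hinge [0.5885 0.0332 0.085 ]
cup [0.5758 0.0604 0.    ]
```

View pics/crop1.png

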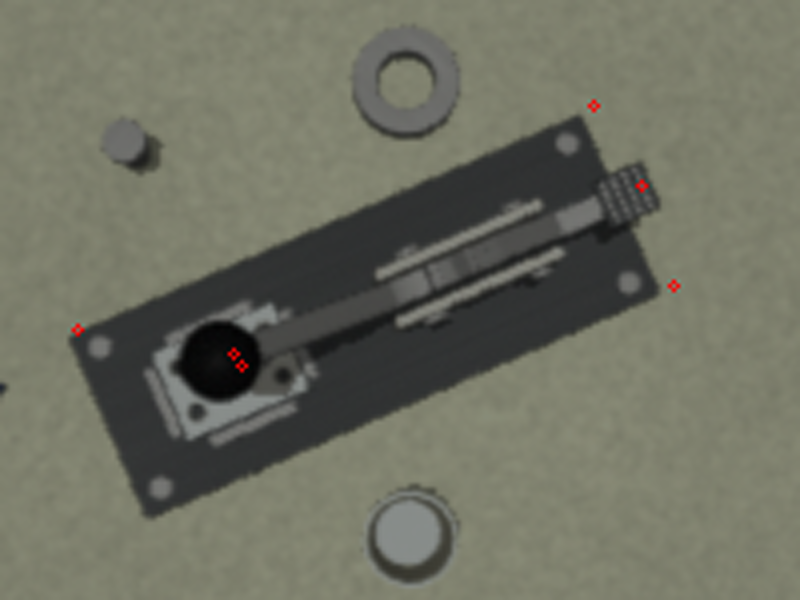

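The first rectangle was stretched at the pad end, so I corrected it: fixture centre ≈ (0.5715, 0.067), Y direction (-0.423, 0.906). That puts the pad at ≈ (0.632, -0.062, 0.095), and the knob extents agree with it. Next I'll close the jaws and travel high to above the pad, with the jaws along fixture x.

Call:
step_arm(motion=[[[0,0.02,-0.03,0.03,0,0,-6],[0,0.05,-0.075,0.06,0,0,-12],[0,0.08,-0.12,0.08,0,0,-19],[0,0.11,-0.168,0.08,0,0,-26],[0,0.14,-0.213,0.08,0,0,-33],[0,0.17,-0.26,0.08,0,0,-40],[0,0.2,-0.305,0.08,0,0,-46],[0,0.23,-0.35,0.08,0,0,-51]]], newtons=40)

```text
time: 2.0
tool_pos: [0.391, 0.3041, 0.3337]
tcp_rot: [1.685, 2.651, 0.002]
wrist_force: [0.6, 0.2, 0.6]
width: 0.002
```

Call:
step_arm(motion=[[[0,0.03,-0.046,0,0,0,0],[0,0.062,-0.094,0,0,0,0],[0,0.094,-0.143,0,0,0,0],[0,0.126,-0.192,0,0,0,0],[0,0.158,-0.241,0,0,0,0],[0,0.19,-0.29,-0.01,0,0,0],[0,0.22,-0.335,-0.06,0,0,0],[0,0.242,-0.369,-0.11,0,0,0]]])

```text
time: 3.0
tool_pos: [0.6303, -0.0599, 0.2338]
tcp_rot: [1.685, 2.647, 0.004]
wrist_force: [0.6, -0.3, -0.3]
width: -0.003
```

Call:
step_arm(motion=[[[0,0,0,-0.02,0,0,0],[0,0,0,-0.04,0,0,0],[0,0,0,-0.055,0,0,0],[0,0,0,-0.065,0,0,0],[0,0,0,-0.07,0,0,0],[0,0,0,-0.07,0,0,0],[0,0,0,-0.07,0,0,0],[0,0,0,-0.07,0,0,0]]])

```text
time: 4.0
tool_pos: [0.6308, -0.0599, 0.1647]
tcp_rot: [1.684, 2.646, 0.005]
wrist_force: [-0.4, 0.1, 0.4]
width: 0.005
```

Run:
```python
from h import *
np.set_printoptions(precision=4,suppress=True)
s=read_state();print(s["tool_pos"],s["tcp_rot"],s["wrist_force"])
c=np.array([.5715,.0672]);Y=np.array([-.4228,.9062]);X=np.array([Y[1],-Y[0]])
t=s["tool_pos"];print("fix xy",(t[:2]-c)@X,(t[:2]-c)@Y)
out=[]
for n,(r,co) in(("top",(90,250)),("side",(100,160))):
    im,d=read_camera(n)
    for p in((0,-.143,.095),):
        q=px(n,np.r_[c+Y*p[1],p[2]]);cv2.circle(im,tuple(int(v*8) for v in q),8,(0,0,255),1,shift=3)
    out.append(cv2.resize(im[r:r+133,co:co+133],(400,400),interpolation=2))
    Q=cloud(n,d);f=np.stack([(Q[...,:2]-c)@X,(Q[...,:2]-c)@Y,Q[...,2]],-1)*1000
    m=(abs(f[...,0])<45)&(f[...,1]<-110)&(f[...,1]>-190)&(f[...,2]>104)&(f[...,2]<150)
    if m.sum():print(n,"finger",m.sum(),f[m].min(0),f[m].max(0))
cv2.imwrite("pics/c2.png",np.hstack(out))
```

```text
[ 0.6308 -0.0599  0.1647] [1.6843 2.646  0.0049] [-0.4177  0.0809  0.371 ]
fix xy -3.573663462014959e-05 -0.14025802612452115
side finger 10 [  -7.2818 -132.7123  144.7384] [   4.6863 -130.0673  148.4742]
```

View pics/c2.png

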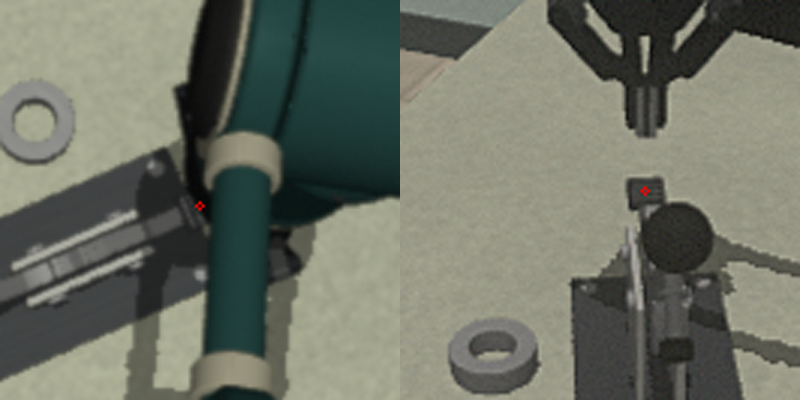

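The crop shows the closed fingers centred above the pad (marker at (645,190) in the right half). I'll move 6 mm outward and press slowly.

Call:
step_arm(motion=[[[0,0.002,-0.004,-0.015,0,0,0],[0,0.003,-0.006,-0.03,0,0,0],[0,0.003,-0.006,-0.038,0,0,0],[0,0.003,-0.006,-0.042,0,0,0],[0,0.003,-0.006,-0.046,0,0,0],[0,0.003,-0.006,-0.05,0,0,0],[0,0.003,-0.006,-0.053,0,0,0],[0,0.003,-0.006,-0.056,0,0,0]]])

```text
time: 5.1
tool_pos: [0.6345, -0.0664, 0.1091]
tcp_rot: [1.683, 2.644, 0.005]
wrist_force: [0.3, -3.1, 4.6]
width: 0.002
```

Call:
step_arm(motion=[[[0,0,0,-0.002,0,0,0],[0,0,0,-0.004,0,0,0],[0,0,0,-0.005,0,0,0],[0,0,0,-0.006,0,0,0],[0,0,0,-0.007,0,0,0],[0,0,0,-0.008,0,0,0],[0,0,0,-0.009,0,0,0],[0,0,0,-0.009,0,0,0]]])

```text
time: 6.1
tool_pos: [0.6346, -0.0664, 0.1]
tcp_rot: [1.683, 2.644, 0.006]
wrist_force: [0.2, -3.7, 4.1]
width: -0.0
```

Call:
step_arm(motion=[[[0,0,0,-0.0005,0,0,0],[0,0,0,-0.001,0,0,0],[0,0,0,-0.0015,0,0,0],[0,0,0,-0.002,0,0,0],[0,0,0,-0.002,0,0,0],[0,0,0,-0.002,0,0,0],[0,0,0,-0.002,0,0,0],[0,0,0,-0.002,0,0,0]]])

```text
time: 7.1
tool_pos: [0.6347, -0.0664, 0.0991]
tcp_rot: [1.683, 2.644, 0.006]
wrist_force: [-1.8, -4.3, 9.1]
width: -0.005
```

Call:
step_arm(motion=[[[0,0,0,-0.001,0,0,0],[0,0,0,-0.002,0,0,0],[0,0,0,-0.0025,0,0,0],[0,0,0,-0.0025,0,0,0],[0,0,0,-0.0025,0,0,0],[0,0,0,-0.0025,0,0,0],[0,0,0,-0.0025,0,0,0],[0,0,0,-0.0025,0,0,0]]])

```text
time: 8.1
tool_pos: [0.6348, -0.0664, 0.0989]
tcp_rot: [1.683, 2.644, 0.006]
wrist_force: [-5.2, -4.3, 15.4]
width: -0.001
```

The pad is hard on its stop: 15 N with no further travel. I'll lift straight up and check.

Call:
step_arm(motion=[[[0,0,0,0.02,0,0,0],[0,0,0,0.06,0,0,0],[0,0,0,0.1,0,0,0],[0,0,0,0.14,0,0,0],[0,0,0,0.17,0,0,0],[0,0,0,0.18,0,0,0],[0,0,0,0.18,0,0,0],[0,0,0,0.18,0,0,0]]])

```text
time: 9.1
tool_pos: [0.6337, -0.0659, 0.2764]
tcp_rot: [1.685, 2.647, 0.004]
wrist_force: [-0.8, 0.6, 0.5]
width: 0.001
```

Run:
```python
from h import *
np.set_printoptions(precision=1,suppress=True)
c=np.array([.5715,.0672]);Y=np.array([-.4228,.9062]);X=np.array([Y[1],-Y[0]])
im,d=read_camera("side");Q=cloud("side",d)
f=np.stack([(Q[...,:2]-c)@X,(Q[...,:2]-c)@Y,Q[...,2]],-1)*1000
m=(abs(f[...,0])<16)&(f[...,1]<-128)&(f[...,1]>-165)&(f[...,2]>55)&(f[...,2]<110)
print("pad",m.sum(),np.median(f[m],0),np.polyfit(f[m][:,1]+143,f[m][:,2],1))
k=(abs(f[...,0])<30)&(f[...,1]>40)&(f[...,1]<130)&(f[...,2]>150)&(f[...,2]<240)&(im.max(2)<70)
p=f[k];A=np.c_[2*p,np.ones(len(p))];s=np.linalg.lstsq(A,(p**2).sum(1),rcond=None)[0]
print("knob sphere",k.sum(),s[:3],np.sqrt(s[3]+s[:3]@s[:3]),p.min(0),p.max(0))
cv2.imwrite("pics/c3.png",cv2.resize(im[110:310,150:350],(600,600),interpolation=2))
```

```text
pad 30 [   6.8 -139.5   78.4] [ 0.1 78.3]
knob sphere 457 [ -2.5  57.8 192.8] 32.09531319144195 [-17.7  41.7 152.3] [ 16.7  89.6 222.5]
```

View pics/c3.png

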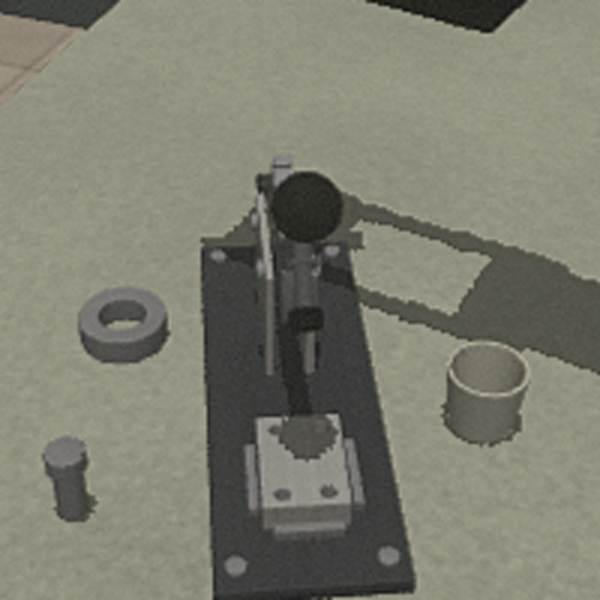

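The pad now reads 78 mm high (it was 95), so it is pressed and staying there. The knob centre is near fixture (0, 72, 204) mm and the plate is untouched. Now going above the knob.

Call:
step_arm(motion=[[[0,-0.012,0.025,0,0,0,0],[0,-0.032,0.068,0,0,0,0],[0,-0.053,0.113,0,0,0,0],[0,-0.074,0.158,0,0,0,0],[0,-0.088,0.189,0,0,0,0],[0,-0.093,0.2,-0.01,0,0,0],[0,-0.093,0.2,-0.02,0,0,0],[0,-0.093,0.2,-0.025,0,0,0]]])

```text
time: 10.15
tool_pos: [0.5402, 0.1332, 0.2496]
tcp_rot: [1.686, 2.648, 0.001]
wrist_force: [-0.3, 0.3, -0.7]
width: 0.002
```

Run:
```python
from h import *
np.set_printoptions(precision=4,suppress=True)
s=read_state();t=s["tool_pos"];print(t)
c=np.array([.5715,.0672]);Y=np.array([-.4228,.9062]);X=np.array([Y[1],-Y[0]])
print((t[:2]-c)@X,(t[:2]-c)@Y)
for ph in np.arange(.85,-.01,-.05):
    y=-.03+.155*np.cos(ph);z=.125+.155*np.sin(ph);print(round(ph,2),np.r_[c+Y*y,z]-t)
```

```text
[0.5402 0.1332 0.2496]
-0.0004600988036443064 0.07299237115996844
0.85 [ 0.0007 -0.0004 -0.0081]
0.8 [-0.0017  0.0047 -0.0134]
0.75 [-0.004   0.0096 -0.0189]
0.7 [-0.0062  0.0143 -0.0247]
0.65 [-0.0082  0.0187 -0.0308]
0.6 [-0.0101  0.0228 -0.0371]
0.55 [-0.0119  0.0266 -0.0436]
0.5 [-0.0135  0.0301 -0.0503]
0.45 [-0.015   0.0333 -0.0572]
0.4 [-0.0164  0.0362 -0.0642]
0.35 [-0.0176  0.0388 -0.0714]
0.3 [-0.0186  0.041  -0.0788]
0.25 [-0.0195  0.043  -0.0862]
0.2 [-0.0203  0.0445 -0.0938]
0.15 [-0.0208  0.0457 -0.1014]
0.1 [-0.0212  0.0466 -0.1091]
0.05 [-0.0215  0.0471 -0.1168]
-0.0 [-0.0216  0.0473 -0.1246]
```

Call:
step_arm(motion=[[[0,0,0,-0.006,0,0,0],[0,-0.001,0.002,-0.011,0,0,0],[0,-0.002,0.005,-0.014,0,0,0],[0,-0.003,0.007,-0.017,0,0,0],[0,-0.004,0.01,-0.019,0,0,0],[0,-0.005,0.012,-0.022,0,0,0],[0,-0.006,0.014,-0.025,0,0,0],[0,-0.006,0.014,-0.025,0,0,0]]])

```text
time: 11.15
tool_pos: [0.5339, 0.148, 0.2264]
tcp_rot: [1.689, 2.649, 0.004]
wrist_force: [-6.3, 3.2, 8.4]
width: 0.001
```

Run:
```python
from h import *
np.set_printoptions(precision=4,suppress=True)
s=read_state();print(s["tool_pos"],s["wrist_force"],s["torque"])
c=np.array([.5715,.0672]);Y=np.array([-.4228,.9062]);X=np.array([Y[1],-Y[0]])
im,d=read_camera("side");Q=cloud("side",d)
f=np.stack([(Q[...,:2]-c)@X,(Q[...,:2]-c)@Y,Q[...,2]],-1)*1000
m=(abs(f[...,0])<16)&(f[...,1]<-128)&(f[...,1]>-165)&(f[...,2]>55)&(f[...,2]<110)
print("pad",m.sum(),np.median(f[m],0) if m.sum() else "")
cv2.imwrite("pics/c4.png",cv2.resize(im[110:310,150:350],(600,600),interpolation=2))
```

```text
[0.5339 0.148  0.2264] [-6.2633  3.1795  8.3823] [ 0.5249  0.9736 -0.0602]
pad 30 [   6.7189 -138.7931   78.6525]
```

View pics/c4.png

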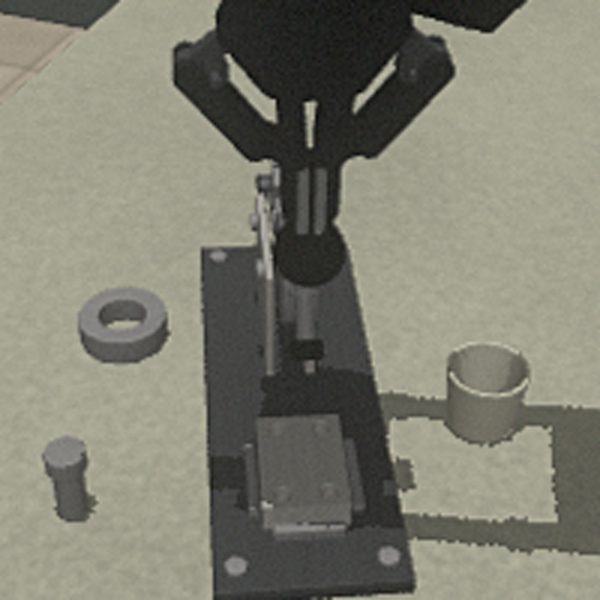

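The arm is moving, about 0.13 rad down, and the pad still reads 78 mm. Continuing along the arc.

Call:
step_arm(motion=[[[0,-0.001,0.002,-0.004,0,0,0],[0,-0.002,0.004,-0.008,0,0,0],[0,-0.003,0.007,-0.012,0,0,0],[0,-0.004,0.009,-0.016,0,0,0],[0,-0.005,0.011,-0.019,0,0,0],[0,-0.006,0.013,-0.023,0,0,0],[0,-0.007,0.015,-0.027,0,0,0],[0,-0.007,0.015,-0.027,0,0,0]]])

```text
time: 12.2
tool_pos: [0.5278, 0.1639, 0.2009]
tcp_rot: [1.69, 2.648, 0.009]
wrist_force: [-0.8, 2.0, 6.0]
width: 0.001
```

Call:
step_arm(motion=[[[0,-0.001,0.002,-0.005,0,0,0],[0,-0.002,0.004,-0.01,0,0,0],[0,-0.003,0.006,-0.016,0,0,0],[0,-0.004,0.008,-0.022,0,0,0],[0,-0.005,0.01,-0.028,0,0,0],[0,-0.006,0.011,-0.033,0,0,0],[0,-0.007,0.012,-0.038,0,0,0],[0,-0.007,0.012,-0.038,0,0,0]]])

```text
time: 13.2
tool_pos: [0.5219, 0.1762, 0.1637]
tcp_rot: [1.691, 2.646, 0.013]
wrist_force: [1.5, 2.6, 3.5]
width: -0.001
```

Call:
step_arm(motion=[[[0,-0.001,0.001,-0.005,0,0,0],[0,-0.001,0.002,-0.01,0,0,0],[0,-0.002,0.003,-0.016,0,0,0],[0,-0.002,0.003,-0.021,0,0,0],[0,-0.003,0.004,-0.026,0,0,0],[0,-0.003,0.004,-0.03,0,0,0],[0,-0.003,0.004,-0.033,0,0,0],[0,-0.003,0.004,-0.034,0,0,0]]])

```text
time: 14.2
tool_pos: [0.5193, 0.1802, 0.1298]
tcp_rot: [1.691, 2.645, 0.013]
wrist_force: [-0.1, 4.2, 3.3]
width: 0.003
```

Call:
step_arm(motion=[[[0,0,0,-0.001,0,0,0],[0,0,0,-0.002,0,0,0],[0,0,0,-0.003,0,0,0],[0,0,0,-0.004,0,0,0],[0,0,0,-0.005,0,0,0],[0,0,0,-0.0055,0,0,0],[0,0,0,-0.0055,0,0,0],[0,0,0,-0.0055,0,0,0]]])

```text
time: 15.2
tool_pos: [0.5192, 0.1802, 0.1247]
tcp_rot: [1.691, 2.645, 0.013]
wrist_force: [-1.4, 3.4, 8.1]
width: -0.002
```

Call:
step_arm(motion=[[[0,0,0,-0.001,0,0,0],[0,0,0,-0.002,0,0,0],[0,0,0,-0.0025,0,0,0],[0,0,0,-0.0025,0,0,0],[0,0,0,-0.0025,0,0,0],[0,0,0,-0.0025,0,0,0],[0,0,0,-0.0025,0,0,0],[0,0,0,-0.0025,0,0,0]]])

```text
time: 16.2
tool_pos: [0.5193, 0.1804, 0.1245]
tcp_rot: [1.691, 2.646, 0.014]
wrist_force: [-6.3, 1.7, 18.2]
width: 0.004
```

The arm is home: 18 N, no further travel, fingertip at 102.5 mm against the expected 103 mm. Lifting off.

Call:
step_arm(motion=[[[0,0,0,0.01,0,0,0],[0,0,0,0.04,0,0,0],[0,0,0,0.08,0,0,0],[0,0,0,0.12,0,0,0],[0,-0.04,0.03,0.15,0,0,0],[0,-0.08,0.06,0.17,0,0,0],[0,-0.12,0.1,0.17,0,0,0],[0,-0.15,0.13,0.17,0,0,0]]])

```text
time: 17.2
tool_pos: [0.3678, 0.3103, 0.294]
tcp_rot: [1.691, 2.645, 0.011]
wrist_force: [0.3, 0.6, 0.3]
width: -0.001
```

Run:
```python
from h import *
np.set_printoptions(precision=1,suppress=True)
c=np.array([.5715,.0672]);Y=np.array([-.4228,.9062]);X=np.array([Y[1],-Y[0]])
print(read_state()["wrist_force"])
for n in("side","top"):
    im,d=read_camera(n);Q=cloud(n,d)
    f=np.stack([(Q[...,:2]-c)@X,(Q[...,:2]-c)@Y,Q[...,2]],-1)*1000
    m=(abs(f[...,0])<16)&(f[...,1]<-128)&(f[...,1]>-165)&(f[...,2]>55)&(f[...,2]<110)
    k=(abs(f[...,0])<25)&(f[...,1]>106)&(f[...,1]<150)&(f[...,2]>60)&(f[...,2]<180)
    print(n,"pad",np.median(f[m],0) if m.sum() else "","knob",f[k].min(0),np.percentile(f[k],98,axis=0))
    for t in("cup","ring_gauge","pin_gauge","workpiece"):
        r=spot_in(n,t); print(t,[(w(n,q["xyz"])*1000) for q in r[:2]])
    cv2.imwrite(f"pics/end_{n}.png",im)
a=cv2.imread("pics/end_side.png")[130:330,150:350];b=cv2.imread("pics/end_top.png")[100:280,130:340]
cv2.imwrite("pics/end.png",np.hstack([cv2.resize(a,(400,400)),cv2.resize(b,(400,400))]))
```

```text
[0.3 0.6 0.3]
side pad [   5.8 -137.7   78.1] knob [-18.5 106.2  77.4] [ 15.  142.2 104.2]
cup [array([452.6,  43.4,  29.6])]
ring_gauge [array([697.3,  51.2,  20.1])]
pin_gauge [array([651.6, 202.5,  41.4])]
workpiece [array([535.4, 158.3,  31.3]), array([519.2, 309. ,  15.9])]
top pad [  -0.2 -142.2   76. ] knob [-17.7 106.1  82. ] [ 15.8 139.6 103.2]
cup [array([449.3,  43.1,   7.3])]
ring_gauge [array([699.4,  47.2,  22.6]), array([535.4, 142.6,  32.2])]
pin_gauge [array([658.4, 197. ,  47.5])]
workpiece [array([538.8, 138.8,  30.2]), array([523.1, 306.8,  17.5])]
```

View pics/end.png

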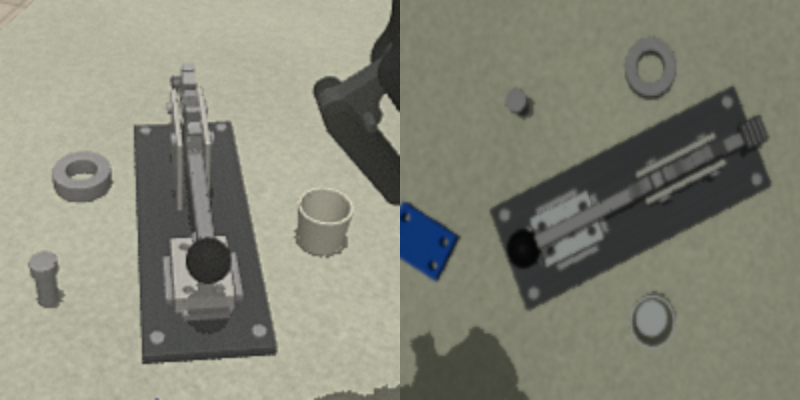

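The arm lies level with the knob over the far end of the plate, at (208,260) in the left half. The plate is still in its nest and the hand is clear.

```bash
python3 -c "
from workcell import *
print(finish_job())"
```

```text
the job is handed in; nothing more can be done
None
```

The clamp arm is down on the plate and the job is handed in. I pressed the pawl pad to its stop, pushed the arm down by the knob, then lifted the hand clear, all by about 18 s on the robot's clock.

- **Pawl pad:** it took 15 N at its stop with no further travel. Its face went from about 95 mm to 76–78 mm high and was still there at the end.
- **Clamp arm:** it moved at about 3–8 N vertical force along its arc, then stopped at 18 N with no further travel. The knob top ended at 103–104 mm, where 103 mm means home. I did not see the foot's contact with the plate directly; I judged it from the knob height and the stop.
- **Other objects:** in the last pictures the plate is in its nest. The cup, ring gauge and pin gauge are where they were, to within the networks' scatter of a few millimetres.
- **Disagreements:** one network reading placed a ring gauge on the workpiece, which the picture shows to be false. My first fit of the base plate was 8 mm off, stretched by the pad, and I corrected it before moving.

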